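# Find the bored end of a foot block on the test pin and hold it hole-up

### The job

The square wooden foot block lying on the bench has a blind hole bored in one of its two ends. Feel for it on the fixed upright test pin: stand the block on the pin so that the pin runs right up into the hole and the block sits down on the pin's base; then take it off, turn it end over end, and finish while still holding it in the gripper, hole straight up and at rest, the whole block at least 15 cm above the bench top (do not put it down or let go at the end). Leave the whetstone, the hammer and the awl where they are.

Things in the scene. Friction and masses are not known exactly. Their poses are not given: they have to be found in the camera images.
- foot: loose foot block of pale wood, a square prism 70 mm long, 44 x 44 mm across, 0.1 to 0.17 kg, with the same scribed lines near both ends. Origin at its centre; x along its length towards the bored end. It starts lying on a long side (origin 22 mm above the bench), bored end to the left, right or robot side. Blind hole in the middle of the +x end: 20 mm across, 42 mm deep; the -x end is solid
- foot_hole (a point): centre of the hole's mouth, on the +x end face of the foot block, 35 mm from its origin; same axes as the block
- foot_blank (a point): centre of the solid end face of the foot block, 35 mm from its origin at -x; same axes as the block
- gauge: test pin, fixed to the bench: an upright steel pin 14 mm across and 34 mm long, its tip tapered over the last 5 mm, in the middle of a round dark wooden base 84 mm across and 18 mm high. Origin at the centre of the base's underside on the bench; z up. The pin's tip is 52 mm above the bench
- gauge_seat (a point): centre of the base's flat top, at the foot of the pin, 18 mm above the bench; the block's end face lies on this level when the pin is fully in the hole
- whetstone: bystander: grey whetstone, 87 x 156 x 27 mm, lying beyond the block; origin at the centre of its underside
- hammer: bystander: small cross-peen hammer, 230 mm long, 25 mm high, lying to the left of the block; origin at the centre of its underside
- awl: bystander: awl with a pear-shaped wooden handle, 82 x 128 x 35 mm, lying beyond the block and the test pin; origin at the centre of its underside
Things that resemble listed ones, but are neither listed nor needed, are in the scene too. What is shaped like the gauge but turquoise or yellow is not meant.

How it is judged:
By the outcome, as a careful person would: the job done as asked, in the order asked, and still so for the second after the job is handed in, while the arm keeps its last pose, push and grip.
It also fails if it takes over 67 s, if anything falls off the work surface, if the arm or the gripper's body presses on something with over 40 N, if the wrist force passes 120 N, or if a joint passes its speed limit or range.

### The arm

A 7-joint arm with a two-finger parallel gripper is mounted at the origin on a cart in front of the work surface, level with it; the furniture and walls round the work are solid. World frame = base frame: x ahead of the robot, y to its left, z up, the work surface at z = 0. Lengths are in m, angles in rad, forces in N, time in s.
With the tool pointing down it reaches from about 0.4 to 0.9 m from the base axis. Payload 5.5 kg.
Tool frame: the origin (TCP) lies midway between the tips of the shut fingers; the grasp point (between the pads) lies 19 mm behind it (manip.grip_depth is the distance from the TCP to the grasp point, in m); z points along the fingers, y is the line along which they close (so a half turn about z gives the same grasp; the last joint's range is limited). The gripper opens to 92 mm and grips with 3 to 60 N. Pads are 19 mm wide; open, the fingers measure 130 mm over their backs; the gripper's body (75 mm by 190 mm) begins 47 mm behind the grasp point.
Start: joints at [1.366, 0.501, -0.427, 1.55, 0.221, 1.138, -0.21], TCP at [0.293, -0.58, 0.227] pointing down, gripper open.
Joint ranges: [-2.88, 2.88], [-0.31, 2.03], [-1.54, 1.56], [0.2, 2.42], [-1.41, 4.55], [0.19, 2.02], [-2.57, 2.57]. Speed limits (rad/s): [2.57, 2.57, 3.14, 3.14, 3.14, 3.14, 3.14].

### API

Orientations are given as a unit quaternion [x, y, z, w].
In Python, from bench import manip, effector, viewer gives the robot as it stands. Calls block until the motion is done:
- manip.move_pose(position, orientation): joint-space move of the TCP to a pose.
- manip.servo_line(position, ori=None, vel=0.15): straight line of the TCP; ori=None keeps the orientation; vel is the mean speed in m/s.
- manip.movej(angles): joint-space move.
- effector.open_jaws() and effector.close(f_grip=None): open the fingers fully, or close them until they stop; f_grip is the grip in N (None keeps the last).
- manip.sleep(seconds).
- manip.solve_ik(position, orientation): joint angles nearest the present ones, or None.
- viewer.get_image(name): name is "side" or "top" or "wrist"; returns the picture (400x640x3 uint8, red, green, blue); there is no depth.
- viewer.get_calibration(name): a dict with "vfov" (degrees; the focal length in pixels is half the picture's height over the tangent of half this angle, whatever the lens; pixels are square), "cx", "cy" (the principal point, pixels), "eye" and "attitude" of the camera in the world. Camera axes: x right, y down, z forward; pixel columns grow to the right and rows downward; lengths in m; the calibration is good to about 2 mm. The wrist camera is an equidistant fisheye: a pixel r from the principal point sees the ray r / f radians off the axis. A picture is of the moment at which its call begins: read the wrist's pose just before it. get_calibration takes no time and is no camera call; for the wrist camera it gives the pose at the moment of the call.
A pose or a line that the arm cannot do raises manip.PlanningError and nothing moves.
- manip.hand_in(): hands the job in; it is judged then, once.
Readings, each from a call of its own:
- manip.current_clock(): time.
- manip.current_q(): joint angles.
- manip.current_joint_velocities(): joint speeds.
- manip.current_tau(): joint torques, N m.
- manip.current_tool_pos(): TCP position.
- manip.current_tcp_rot(): TCP orientation.
- manip.current_force(): force on the tool from outside, world axes, zero at the start.
- manip.current_wrist_torque(): the same for the moment, N m.
- manip.current_finger_gap(): finger opening in m.
- manip.current_gripper_force(): force on a finger pad.
Only numpy, scipy, OpenCV 4.12 (cv2) and the standard library are available. Lean on these libraries where they do the work, as an engineer would, in place of code of your own. Each camera call takes 0.05 s, during which the arm holds its last target. There are 200 camera calls.

## Working session

There is one attempt and no reset: what is moved stays moved. The work goes in short steps, each a Python script; the robot and the scene stay as the last script left them, time stands still between calls to the robot, and variables do not carry over. Pictures are saved under pics/ and viewed, at most 10 in all, crops included, and the job is handed in when it is done.

```bash
mkdir -p pics; ls; python3 - <<'E'
from bench import manip, effector, viewer
import cv2,numpy as np
for n in ("side","top"):
    im=viewer.get_image(n); cv2.imwrite(f"pics/{n}0.png",im[:,:,::-1]); print(n,viewer.get_calibration(n))
print(manip.current_clock(),manip.current_tcp_rot(),manip.current_force())
E
```

```text
pics
side {'vfov': 42.326335574446425, 'cx': 317.40511235916716, 'cy': 201.2301646870816, 'eye': array([ 0.76034837, -0.65477403,  1.28457123]), 'attitude': array([ 0.95482541,  0.15323462, -0.03319908, -0.25243892])}
top {'vfov': 46.66201699108445, 'cx': 314.79552534251224, 'cy': 193.7839749399442, 'eye': array([ 0.34093189, -0.02149691,  1.13054326]), 'attitude': array([ 0.72623809, -0.67910786,  0.07284995, -0.07799765])}
0.1 [ 9.72763085e-01  2.31799864e-01 -1.76337166e-04 -8.78762066e-04] [ 0.33774316 -0.42524433  0.27264238]
```

View pics/top0.png

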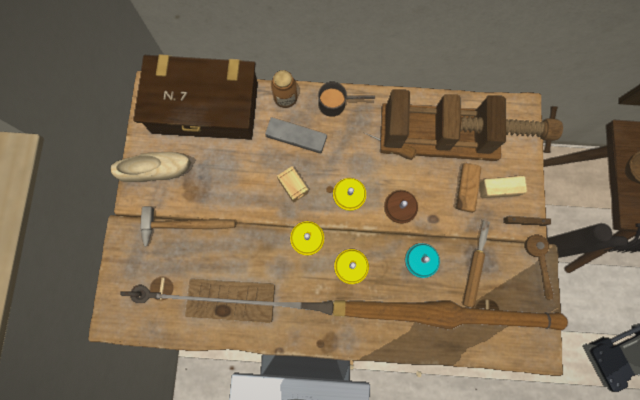

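View pics/side0.png

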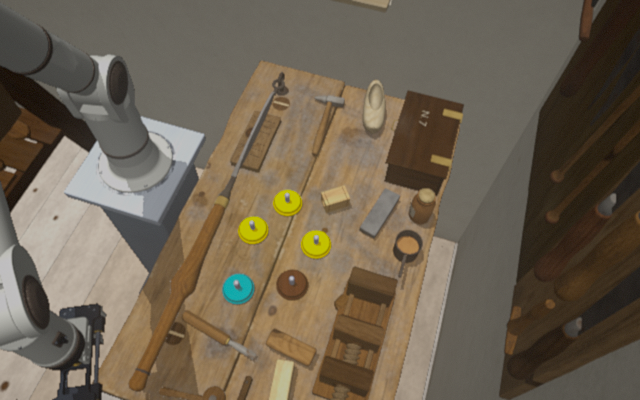

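Candidates for the foot in the top view are the pale block with scribed lines at (293,183), the brown block at (470,187) and the pale yellow bar at (505,186). The one at (293,183) fits: it is short, pale and scribed, with the hammer to its left and the whetstone beyond it. Candidates for the gauge are the dark brown disc at (401,206), the yellow discs at (350,193), (307,238) and (351,266), and the turquoise disc at (423,260). The dark brown one is meant. I'll confirm with an enlarged crop and measure.

```bash
cat > h.py <<'E'
from bench import manip, effector, viewer
import cv2,numpy as np
from scipy.spatial.transform import Rotation as R
def ray(n,uv,c=None):
    c=c or viewer.get_calibration(n); f=200/np.tan(np.radians(c['vfov'])/2)
    p=(np.array(uv,float)-[c['cx'],c['cy']])/f
    if n=='wrist':
        t=np.hypot(*p); d=np.r_[p/t*np.sin(t) if t>0 else p,np.cos(t)]
    else: d=np.r_[p,1]; d/=np.linalg.norm(d)
    return np.array(c['eye']),R.from_quat(c['attitude']).apply(d)
def plane(n,uv,z,c=None):
    e,d=ray(n,uv,c); return e+d*(z-e[2])/d[2]
def proj(n,P):
    c=viewer.get_calibration(n); f=200/np.tan(np.radians(c['vfov'])/2)
    d=R.from_quat(c['attitude']).inv().apply(np.array(P)-c['eye']); return d[:2]/d[2]*f+[c['cx'],c['cy']]
def blob(m,near):
    k,l,s,c=cv2.connectedComponentsWithStats(m.astype(np.uint8)); 
    i=min((i for i in range(1,k) if s[i,4]>60),key=lambda i:np.hypot(*(c[i]-near))); return (l==i).astype(np.uint8)
E
python3 - <<'E'
from h import *
T=cv2.imread('pics/top0.png');S=cv2.imread('pics/side0.png')
a=cv2.resize(T[150:235,255:435],None,fx=4,fy=4,interpolation=cv2.INTER_CUBIC)
b=cv2.resize(S[175:310,270:375],None,fx=2.5,fy=2.5,interpolation=cv2.INTER_CUBIC)
o=np.zeros((340,a.shape[1],3),np.uint8);o[:]=a
h=np.zeros((600,800,3),np.uint8);h[:340,:720]=a;b=cv2.resize(b,(195,250));h[345:595,:195]=b
c=cv2.resize(S[175:220,310,][:, None] if 0 else S[178:218,312:362],None,fx=6,fy=6,interpolation=cv2.INTER_CUBIC);h[345:585,220:520]=c
cv2.imwrite('pics/crop.png',h)
for n,im,pb,pg in(('top',T,(293,183),(401,206)),('side',S,(336,197),(292,284))):
    hsv=cv2.cvtColor(im,cv2.COLOR_BGR2HSV); 
    print(n,hsv[pb[1],pb[0]],hsv[pg[1]+6,pg[0]+8], hsv[pb[1],pb[0]-25])
    m=blob(hsv[...,2]>175,pb); r=cv2.minAreaRect(cv2.findNonZero(m)); q=cv2.boxPoints(r); print(r)
    print(np.round([plane(n,x,.044) for x in q],4).tolist())
    m=blob((hsv[...,2]<100)&(hsv[...,1]>80),pg); r=cv2.fitEllipse(max(cv2.findContours(m,0,1)[0],key=len)); print(r,plane(n,r[0],.018))
E
```

```text
top [ 22 108 217] [ 11 147 109] [ 17 114 177]
((277.0154724121094, 175.34019470214844), (65.89596557617188, 29.241966247558594), 23.96249008178711)
[[0.61, 0.1757, 0.044], [0.6792, 0.1535, 0.044], [0.6216, 0.0017, 0.044], [0.554, 0.0255, 0.044]]
((400.6941223144531, 206.41424560546875), (31.368572235107422, 31.883420944213867), 112.33972930908203) [ 0.56457439 -0.21646173  0.018     ]
side [ 22  91 196] [ 12 148 112] [ 15  56 141]
((335.3000183105469, 194.90000915527344), (13.914020538330078, 24.6657657623291), 71.56504821777344)
[[0.5613, 0.0489, 0.044], [0.616, 0.094, 0.044], [0.6398, 0.0568, 0.044], [0.5857, 0.0127, 0.044]]
((291.8473205566406, 283.8216552734375), (28.384790420532227, 28.745635986328125), 117.7431411743164) [ 0.56870809 -0.22188018  0.018     ]
```

View pics/crop.png

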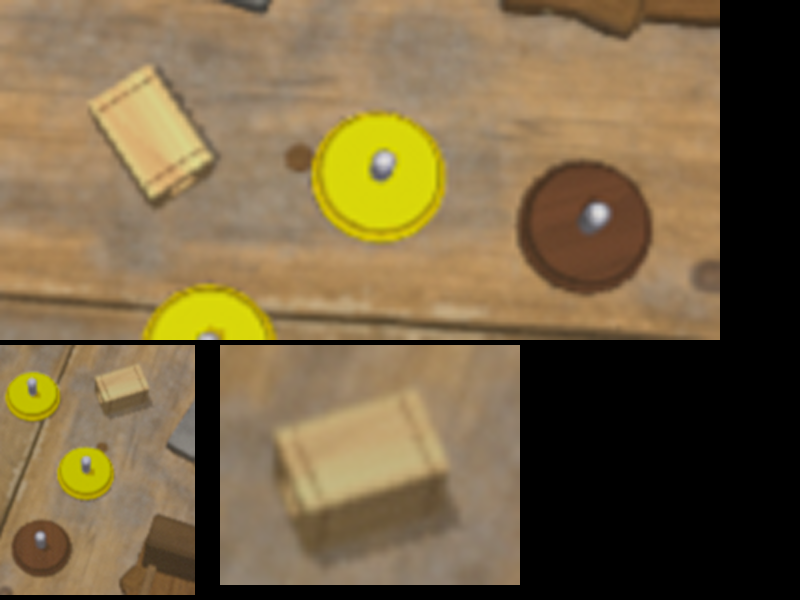

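The top crop shows the foot block's top face at crop corners (90,103), (152,65), (214,155) and (155,198). A dark hole patch is visible in its robot-side end at about (180,187), and the side crop agrees at (290,490), so the bored end faces the robot. The brown gauge, at crop (585,227), has its pin near (597,213). Next I'll check which grasps are feasible.

```bash
cat >> h.py <<'E'
def toolrot(z,y):
    z=np.array(z,float);z/=np.linalg.norm(z);y=np.array(y,float);y-=z*(y@z);y/=np.linalg.norm(y)
    return R.from_matrix(np.c_[np.cross(y,z),y,z])
def tcp(grasp,rot): return np.array(grasp)+rot.apply([0,0,manip.grip_depth])
E
python3 - <<'E'
from h import *
c=np.array([[90,103],[152,65],[214,155],[155,198]])/4+[255,150]
P=np.array([plane('top',x,.044)[:2] for x in c]);print(P.round(4).tolist(),P.mean(0),[np.linalg.norm(P[i]-P[i-1]).round(3) for i in range(4)])
ax=(P[2]+P[3]-P[0]-P[1]);ax/=np.linalg.norm(ax);print(ax,np.degrees(np.arctan2(ax[1],ax[0])))
s=np.array([[275,440-345+345],[410,390],[445,470],[310,510]],float);s=(s-[220,345])/6+[312,178]
Q=np.array([plane('side',x,.044)[:2] for x in s]);print(Q.round(4).tolist(),Q.mean(0),[np.linalg.norm(Q[i]-Q[i-1]).round(3) for i in range(4)])
print('pin',plane('top',(404.2,203.2),.052),plane('side',np.array([40,537-345])/195*105+[270,175],.052))
h=np.r_[ax,0];up=np.array([0,0,1.]);w=np.cross(up,h);C=np.r_[P.mean(0),.022];G=np.array([.567,-.219,0])
for t in (0,15,25,35,45):
  a=np.radians(t)
  for sg in(1,-1):
    r=toolrot(h*np.sin(a)-up*np.cos(a),sg*w)
    ok=[manip.solve_ik(tcp(C-h*.01+up*(.005+dz),r),r.as_quat()) is not None for dz in(0,.1)]
    res=[]
    for az in range(-80,81,20):
      d=np.array([np.cos(np.radians(az)),np.sin(np.radians(az)),0]); 
      f=lambda s:toolrot(d*np.cos(a)+s*up*np.sin(a),sg*np.cross(up,-d)*(-s)) # s=-1 hole down
      rd=toolrot(d*np.cos(a)-up*np.sin(a),sg*np.cross(up,-d)); ru=toolrot(d*np.cos(a)+up*np.sin(a),-sg*np.cross(up,-d))
      res.append((az,''.join('01'[manip.solve_ik(tcp(p,q),q.as_quat()) is not None] for p,q in((G+[0,0,.065],rd),(G+[0,0,.15],rd),(np.array([.5,-.2,.35]),ru),(np.array([.5,.05,.35]),ru)))))
    print(t,sg,ok,res)
E
```

```text
[[0.6149, 0.0874], [0.6411, 0.0519], [0.5877, 0.0104], [0.559, 0.0437]] [0.60068182 0.04835046] [np.float64(0.071), np.float64(0.044), np.float64(0.068), np.float64(0.044)]
[-0.78851694 -0.61501303] -142.04713260843684
[[0.5623, 0.0437], [0.614, 0.0895], [0.6417, 0.0533], [0.5889, 0.0134]] [0.60170967 0.04996379] [np.float64(0.04), np.float64(0.069), np.float64(0.046), np.float64(0.066)]
pin [ 0.56604758 -0.21857703  0.052     ] [ 0.56830097 -0.22009728  0.052     ]
0 1 [True, True] [(-80, '1111'), (-60, '1111'), (-40, '1101'), (-20, '1000'), (0, '1100'), (20, '1110'), (40, '1110'), (60, '1111'), (80, '1111')]
0 -1 [True, True] [(-80, '1111'), (-60, '1101'), (-40, '1101'), (-20, '1000'), (0, '1100'), (20, '1110'), (40, '1110'), (60, '1111'), (80, '1111')]
15 1 [True, True] [(-80, '1111'), (-60, '1111'), (-40, '1001'), (-20, '0000'), (0, '1000'), (20, '1110'), (40, '1110'), (60, '1111'), (80, '1111')]
15 -1 [True, True] [(-80, '1111'), (-60, '1111'), (-40, '1001'), (-20, '1000'), (0, '1000'), (20, '1110'), (40, '1110'), (60, '1111'), (80, '1111')]
25 1 [True, True] [(-80, '1111'), (-6
[... 153 characters left out ...]
1111'), (-40, '1001'), (-20, '0000'), (0, '1000'), (20, '1110'), (40, '1110'), (60, '1111'), (80, '1111')]
35 1 [True, True] [(-80, '1111'), (-60, '1111'), (-40, '1101'), (-20, '0000'), (0, '1110'), (20, '1110'), (40, '1111'), (60, '1111'), (80, '1111')]
35 -1 [True, True] [(-80, '1111'), (-60, '1111'), (-40, '1101'), (-20, '1000'), (0, '1110'), (20, '1110'), (40, '1111'), (60, '1111'), (80, '1111')]
45 1 [True, True] [(-80, '1111'), (-60, '1111'), (-40, '1111'), (-20, '1111'), (0, '1111'), (20, '1111'), (40, '1111'), (60, '1111'), (80, '1111')]
45 -1 [True, True] [(-80, '1111'), (-60, '1111'), (-40, '1111'), (-20, '1111'), (0, '1111'), (20, '1111'), (40, '1111'), (60, '1111'), (80, '1111')]
```

```bash
python3 - <<'E'
from h import *
r=toolrot([0,0,-1],[1,0,0]); 
p=[.50,-.09,.28]
q=r.as_quat()
if manip.solve_ik(p,q) is None: q=(r*R.from_euler('z',180,degrees=True)).as_quat()
manip.move_pose(p,q); manip.sleep(.3)
import pickle
c=viewer.get_calibration('wrist');im=viewer.get_image('wrist');pickle.dump(c,open('w1.pkl','wb'))
cv2.imwrite('pics/w1.png',im[:,:,::-1]);print(c,manip.current_clock(),manip.current_tool_pos())
E
```

```text
{'vfov': 65.70646984690485, 'cx': 326.67453535595746, 'cy': 196.94863462259298, 'eye': array([ 0.49845428, -0.02259754,  0.43731735]), 'attitude': array([ 9.91662081e-01, -8.17673747e-04, -9.34939223e-05,  1.28862871e-01])} 2.3833 [ 0.49999393 -0.090291    0.27992966]
```

View pics/w1.png

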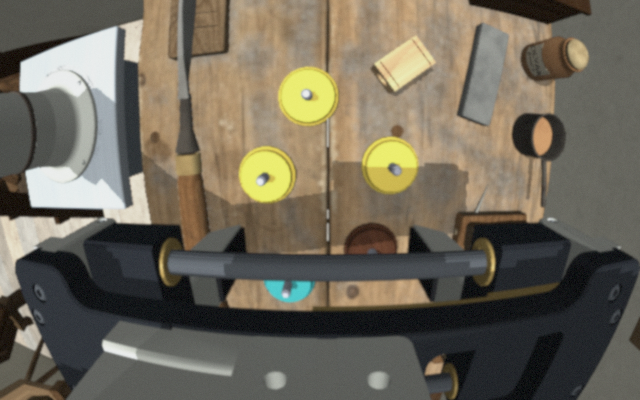

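The wrist view shows the block at (404,64), its robot-side end facing left-down at about (383,80). The gauge, at (371,240), is partly hidden by the gripper, so I'll shift to see it.

```bash
python3 - <<'E'
from h import *
import pickle
q=manip.current_tcp_rot()
manip.move_pose([.50,-.32,.28],q); manip.sleep(.3)
c=viewer.get_calibration('wrist');im=viewer.get_image('wrist')[:,:,::-1].copy();pickle.dump(c,open('w2.pkl','wb'))
cv2.imwrite('pics/w2.png',im)
c1=pickle.load(open('w1.pkl','rb'));w1=cv2.imread('pics/w1.png')
hsv=cv2.cvtColor(w1,cv2.COLOR_BGR2HSV);print(hsv[64,404],hsv[64,380])
f=200/np.tan(np.radians(c['vfov'])/2)
d=R.from_quat(c['attitude']).inv().apply(np.array([.567,-.219,.018])-c['eye']);t=np.arctan2(np.hypot(d[0],d[1]),d[2]);g=(d[:2]/np.hypot(d[0],d[1])*t*f+[c['cx'],c['cy']]).astype(int);print(g)
h=np.zeros((400,800,3),np.uint8)
h[:,:400]=cv2.resize(w1[24:104,364:444],(400,400),interpolation=cv2.INTER_CUBIC)
a=im[g[1]-40:g[1]+40,g[0]-40:g[0]+40];h[:,400:]=cv2.resize(a,(400,400),interpolation=cv2.INTER_CUBIC);cv2.imwrite('pics/c2.png',h)
hs=cv2.cvtColor(im,cv2.COLOR_BGR2HSV); m=blob((hs[...,2]<125)&(hs[...,1]>120)&(hs[...,0]<14),g)
e=cv2.fitEllipse(cv2.convexHull(cv2.findNonZero(m)));print(e,plane('wrist',e[0],.018,c),plane('wrist',e[0],.012,c))
m=blob(hsv[...,2]>190,(404,64));rr=cv2.minAreaRect(cv2.findNonZero(m));print(rr,[plane('wrist',x,.044,c1).round(4).tolist() for x in cv2.boxPoints(rr)])
E
```

```text
[ 24  76 233] [ 22  82 223]
[377  94]
((374.29132080078125, 95.2609634399414), (55.16047286987305, 56.677921295166016), 117.3717041015625) [ 0.56294455 -0.22032122  0.018     ] [ 0.56386155 -0.21988756  0.012     ]
((401.1199951171875, 56.660011291503906), (50.399993896484375, 50.99999237060547), 53.13010025024414) [[0.5476, 0.0622, 0.044], [0.6016, 0.108, 0.044], [0.642, 0.0558, 0.044], [0.5864, 0.011, 0.044]]
```

View pics/c2.png

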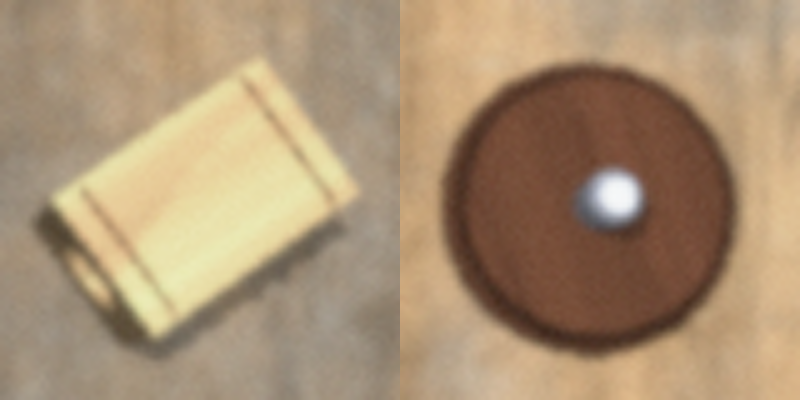

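The left panel shows the bore clearly at crop (90,275) in the robot-side end. The right panel shows the gauge's top disc centred at (600,203) and the pin tip at (618,197). Now I'll pick.

```bash
cat > plan.py <<'E'
from h import *
import json
up=np.array([0,0,1.]);a=np.radians(40);OFF=.010;DZ=.006
def pick_rot(h,sg): return toolrot(h*np.sin(a)-up*np.cos(a),sg*np.cross(up,h))
def dirv(az): return np.array([np.cos(np.radians(az)),np.sin(np.radians(az)),0])
def down_rot(az,sg): d=dirv(az);return toolrot(d*np.cos(a)-up*np.sin(a),sg*np.cross(up,-d))
def up_rot(az,sg): d=dirv(az);return toolrot(d*np.cos(a)+up*np.sin(a),sg*np.cross(up,d))
# grasp point in block: x=-OFF (to blank), DZ on the side opposite V. hole down: V=d
def down_grasp(hole,az): return np.array(hole)+up*(.035+OFF)-dirv(az)*DZ
def up_grasp(hole,az): return np.array(hole)-up*(.035+OFF)-dirv(az)*DZ
E
python3 - <<'E'
from plan import *
import pickle
c1=pickle.load(open('w1.pkl','rb'));c2=pickle.load(open('w2.pkl','rb'))
P=np.array([plane('wrist',x,.044,c1)[:2] for x in np.array([[55,205],[265,58],[357,190],[155,338]])/5+[364,24]])
print(P.round(4).tolist(),P.mean(0),[np.linalg.norm(P[i]-P[i-1]).round(4) for i in range(4)])
ax=P[0]+P[3]-P[1]-P[2];ax/=np.linalg.norm(ax);print(np.degrees(np.arctan2(ax[1],ax[0])))
print(plane('wrist',(377,94.6),.018,c2),plane('wrist',(380.6,93.2),.051,c2))
ang=np.radians(.5*(np.degrees(np.arctan2(ax[1],ax[0]))-142.0));h=np.array([np.cos(ang),np.sin(ang),0])
C=np.r_[(P.mean(0)+[.6007,.0484]+[.6017,.05])/3,.022];print(C,np.degrees(ang))
qn=manip.current_q();best=[]
for sg in(1,-1):
  r=pick_rot(h,sg);g=C-h*OFF+up*DZ
  print(sg,[np.round(manip.solve_ik(tcp(g+up*d,r),r.as_quat()),2) for d in(0,.12)])
  for az in(0,20,40,60):
    print(sg,az,[None if k is None else k.round(2).tolist() for k in(manip.solve_ik(tcp(down_grasp([.567,-.2195,z],az),down_rot(az,sg)),down_rot(az,sg).as_quat()) for z in(.018,.1))],[None if k is None else k.round(2).tolist() for k in(manip.solve_ik(tcp([.5,-.15,.35],up_rot(az,sg)),up_rot(az,sg).as_quat()),)])
json.dump(dict(h=h.tolist(),C=C.tolist()),open('est.json','w'))
E
```

```text
[[0.5594, 0.0452], [0.6154, 0.089], [0.6402, 0.055], [0.5853, 0.0116]] [0.60008715 0.05021541] [np.float64(0.0424), np.float64(0.0711), np.float64(0.0421), np.float64(0.07)]
-141.8424922628696
[ 0.56664124 -0.2192814   0.018     ] [ 0.56584341 -0.21979981  0.051     ]
[0.60082905 0.04953847 0.022     ] -141.9212461314348
1 [array([-0.01,  1.12, -0.5 ,  1.18,  0.61,  1.66, -1.5 ]), array([ 0.02,  0.99, -0.56,  1.18,  0.59,  1.81, -1.48])]
1 0 [[1.33, 0.88, -0.87, 2.34, 3.17, 0.49, 2.44], [1.49, 0.73, -1.08, 2.34, 2.95, 0.32, 2.55]] [[1.24, 1.34, -0.66, 2.39, 4.43, 1.87, -0.77]]
1 20 [[1.73, 1.37, -1.31, 2.17, 1.67, 0.37, -1.73], [1.73, 1.07, -1.32, 2.18, 1.15, 0.23, -1.44]] [[1.84, 1.8, -1.11, 2.25, -1.25, 0.9, -1.37]]
1 40 [[1.5, 1.04, -0.94, 1.96, -0.25, 0.43, 0.24], [1.52, 0.86, -0.98, 1.96, -0.38, 0.54, 0.23]] [[1.36, 1.22, -0.65, 2.08, -1.39, 1.66, -1.63]]
1 60 [[1.38, 1.07, -0.88, 1.72, -0.13, 0.81, 0.33], [1.39, 0.93, -0.9, 1.73, -0.23, 0.9, 0.31]] [[1.11, 1.13, -0.43, 1.88, -1.32, 1.95, -1.9]]
-1 [array([ 0.2 ,  1.31, -1.  ,  1.17,  0.99,  1.88,  1.45]), array([ 0.22,  1.18, -1.08,  1.17,  0.93,  2.01,  1.46])]
-1 0 [[1.64, 1.38, -1.31, 2.33, 2.45, 0.68, 0.38], [1.62, 0.95, -1.3, 2.34, 2.42, 0.43, 0.07]] [[1.24, 1.34, -0.66, 2.39, 4.43, 1.87, 2.37]]
-1 20 [[1.73, 1.37, -1.31, 2.17, 1.67, 0.37, 1.41], [1.72, 1.05, -1.31, 2.18, 1.09, 0.21, 1.75]] [[1.9, 1.91, -1.16, 2.25, -1.15, 0.79, 1.7]]
-1 40 [[1.71, 1.44, -1.36, 1.95, 0.88, 0.61, 2.44], [1.73, 1.33, -1.46, 1.96, 0.76, 0.67, 2.42]] [[1.7, 1.57, -1.05, 2.07, -1.08, 1.18, 1.32]]
-1 60 [[0.28, 0.98, 0.68, 1.76, -1.37, 1.51, -1.99], [0.15, 0.94, 0.9, 1.77, -1.39, 1.67, -2.06]] [[1.56, 1.5, -1.03, 1.87, -0.93, 1.41, 0.95]]
```

```bash
python3 - <<'E'
from plan import *
e=json.load(open('est.json'));h=np.array(e['h']);C=np.array(e['C']);r=pick_rot(h,1);g=C-h*OFF+up*DZ
effector.open_jaws()
manip.move_pose(tcp(g-r.apply([0,0,.14])+up*.06,r),r.as_quat())
print(manip.current_clock(),manip.current_q().round(2))
manip.servo_line(tcp(g-r.apply([0,0,.07]),r),vel=.2)
manip.servo_line(tcp(g,r),vel=.1)
print(manip.current_force(),manip.current_tool_pos()-tcp(g,r))
effector.close(35);manip.sleep(.2)
print(manip.current_finger_gap(),manip.current_gripper_force(),manip.current_force())
manip.servo_line(tcp(g+up*.2,r),vel=.2);manip.sleep(.2)
print(manip.current_clock(),manip.current_finger_gap(),manip.current_force(),manip.current_q().round(2))
for az in(20,30,40,50,60):
  R_=down_rot(az,1)
  print(az,[None if k is None else k.round(2).tolist() for k in(manip.solve_ik(tcp(down_grasp([.5668,-.2195,z],az),R_),R_.as_quat()) for z in(.018,.14))])
cv2.imwrite('pics/t3.png',viewer.get_image('top')[:,:,::-1])
E
```

```text
5.6083 [-0.12  1.09 -0.5   0.8   0.58  2.01 -1.39]
[-0.04773868  0.31374112  0.09876194] [0.00068614 0.00054668 0.00062569]
0.04395794525585444 34.99962220899761 [-0.18209406  0.09198883  0.42173507]
9.575 0.04373545426052923 [ 0.21502354 -0.01409936 -0.70404951] [ 0.    0.9  -0.54  1.14  0.54  1.91 -1.42]
20 [[1.73, 1.37, -1.31, 2.17, 1.67, 0.37, -1.73], [1.64, 0.74, -1.14, 2.17, -0.59, 0.19, 0.12]]
30 [[1.61, 1.13, -1.09, 2.07, 0.29, 0.22, -0.36], [1.62, 0.79, -1.11, 2.07, -0.37, 0.39, 0.05]]
40 [[1.59, 1.16, -1.09, 1.96, 0.19, 0.43, -0.14], [1.57, 0.82, -1.06, 1.96, -0.32, 0.58, 0.12]]
50 [[1.54, 1.17, -1.07, 1.84, 0.14, 0.63, 0.02], [1.45, 0.8, -0.92, 1.84, -0.37, 0.79, 0.28]]
60 [[1.47, 1.19, -1.05, 1.72, 0.13, 0.82, 0.13], [1.39, 0.86, -0.9, 1.72, -0.28, 0.96, 0.31]]
```

View pics/t3.png

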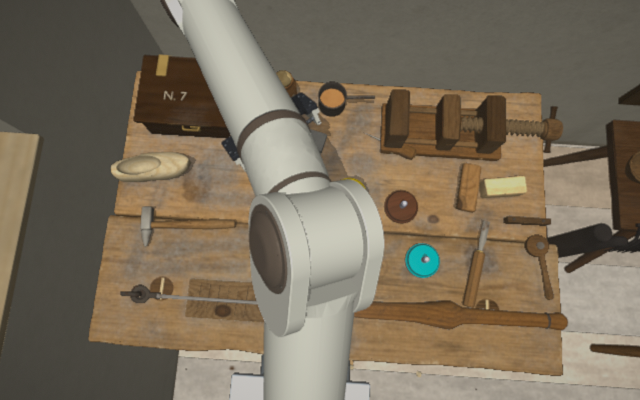

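The block is gripped and lifted (gap 43.7 mm), and the gauge at (401,206) is clear. I'll turn the block hole-down above the pin.

```bash
python3 - <<'E'
from plan import *
az=50;r=down_rot(az,1);G=np.array([.5665,-.2195,0])
p=lambda z:tcp(down_grasp(G+up*z,az),r)
rm=R.from_quat([manip.current_tcp_rot(),r.as_quat()]);from scipy.spatial.transform import Slerp
m=Slerp([0,1],rm)(.5)
manip.move_pose([.5,-.12,.40],m.as_quat());print(manip.current_q().round(2))
manip.move_pose(p(.20),r.as_quat());print(manip.current_q().round(2))
manip.servo_line(p(.062),vel=.15);manip.sleep(.3)
print(manip.current_clock(),manip.current_force(),manip.current_tool_pos()-p(.062),manip.current_finger_gap())
S=viewer.get_image('side')[:,:,::-1];W=viewer.get_image('wrist')[:,:,::-1];T=viewer.get_image('top')[:,:,::-1]
cv2.imwrite('pics/s4f.png',S);cv2.imwrite('pics/w4f.png',W);cv2.imwrite('pics/t4f.png',T)
o=np.zeros((600,800,3),np.uint8)
u=proj('side',[.5665,-.2195,.06]).astype(int);o[:300,:400]=cv2.resize(S[u[1]-37:u[1]+38,u[0]-50:u[0]+50],(400,300),interpolation=cv2.INTER_CUBIC)
u=proj('top',[.5665,-.2195,.06]).astype(int);o[:300,400:]=cv2.resize(T[u[1]-37:u[1]+38,u[0]-50:u[0]+50],(400,300),interpolation=cv2.INTER_CUBIC)
o[300:,:480]=cv2.resize(W,(480,300));o[300:550,480:]=cv2.resize(S,(320,250))[:, :320]
cv2.imwrite('pics/c4.png',o)
E
```

```text
[ 0.91  0.15 -0.74  1.64  0.    1.38 -0.63]
[ 1.27  0.58 -0.65  1.82 -0.67  0.96  0.44]
13.0833 [-0.80686662 -0.76395549 -1.50348011] [ 0.0001706  -0.00026298  0.00054512] 0.044169177142725516
```

View pics/c4.png

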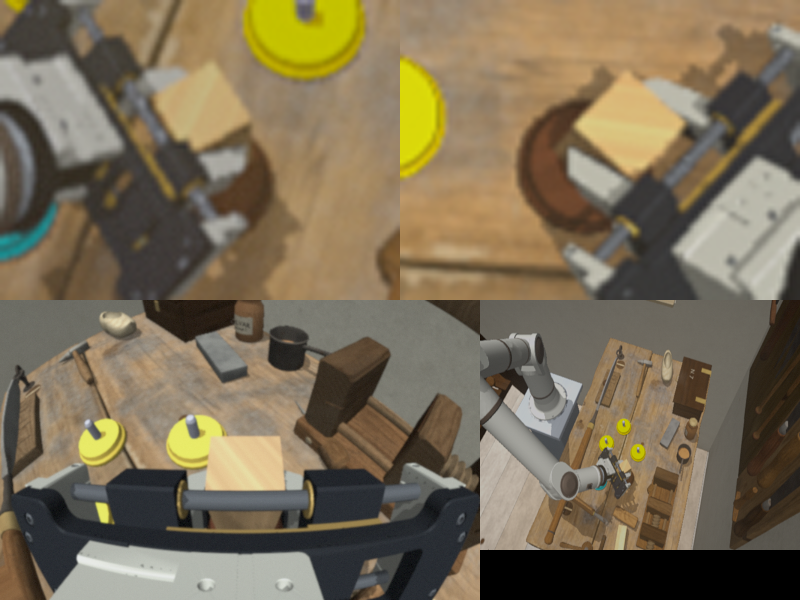

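The side crop (upper left) and the top crop (upper right) show the solid end uppermost, held square over the gauge. Its top-face centre is at about (630,124) in the top crop and (201,109) in the side crop. I'll check the offset from those.

```bash
python3 - <<'E'
from plan import *
for n,c in(('top',[[573-400,127],[627-400,70],[687-400,123],[632-400,178]]),('side',[[153,108],[215,63],[252,117],[185,152]])):
    u=proj(n,[.5665,-.2195,.06]).astype(int)-[50,37]
    P=np.array([plane(n,np.array(x)/4+u,.132)[:2] for x in c]);print(n,P.mean(0).round(4),[np.linalg.norm(P[i]-P[i-1]).round(3) for i in range(4)])
E
```

```text
top [ 0.5665 -0.2216] [np.float64(0.042), np.float64(0.045), np.float64(0.044), np.float64(0.044)]
side [ 0.568  -0.2207] [np.float64(0.034), np.float64(0.047), np.float64(0.042), np.float64(0.045)]
```

```bash
python3 - <<'E'
from plan import *
az=50;r=down_rot(az,1);G=np.array([.5665,-.2185,0])
p=lambda z:tcp(down_grasp(G+up*z,az),r)
z=.062
while z>.0165:
    z-=.003 if z>.026 else .0015
    manip.servo_line(p(z),vel=.05);F=manip.current_force()
    print(round(z,4),F.round(1),(manip.current_tool_pos()-p(z)).round(4),manip.current_wrist_torque().round(2))
    if abs(F[2])>12 or np.hypot(*F[:2])>10: break
print(manip.current_clock(),manip.current_finger_gap())
E
```

```text
0.059 [-0.2  0.  -1.1] [-0.0002  0.0003 -0.0003] [-0.81  0.67  0.02]
0.056 [ 0.4 -0.4 -0.7] [-0.0001  0.0001 -0.0003] [-0.8   0.67 -0.01]
0.053 [ 0.5  0.3 -1.6] [-0.0001  0.0001 -0.0002] [-0.84  0.67 -0.07]
0.05 [-0.1 -0.1 -0.5] [-0.0001  0.0001 -0.0002] [-0.85  0.64 -0.03]
0.047 [-1.   0.1 -0.1] [-0.0001  0.0001 -0.0002] [-0.82  0.6  -0.01]
0.044 [ 0.4  0.7 -1.3] [-0.0001  0.     -0.0002] [-0.77  0.69  0.01]
0.041 [-0.   0.6 -1.1] [-0.0001  0.     -0.0002] [-0.88  0.62  0.02]
0.038 [-0.1  0.2 -0.7] [-0.0001  0.0001 -0.0002] [-0.8   0.59  0.04]
0.035 [-0.6 -0.2 -0.1] [-0.0001  0.     -0.0002] [-0.87  0.65 -0.02]
0.032 [ 0.1 -0.4 -1.7] [-0.0001  0.0001 -0.0002] [-0.84  0.66 -0.  ]
0.029 [ 0.2 -0.3 -0.3] [-0.0001  0.0001 -0.0002] [-0.81  0.64  0.07]
0.026 [-0.1 -0.  -0.6] [-0.0001  0.0001 -0.0002] [-0.85  0.55  0.04]
0.0245 [-0.2  0.4 -0.7] [-0.      0.     -0.0001] [-0.83  0.66  0.01]
0.023 [-0.9 -0.3 -1.1] [-0.0001  0.     -0.0001] [-0.8   0.63 -0.02]
0.0215 [-0.4 -0.1 -1.4] [-0.0001  0.     -0.0001] [-0.85  0.68 -0.04]
0.02 [-0.2 -0.7 -1. ] [-0.0001  0.     -0.0001] [-0.84  0.64  0.01]
0.0185 [ 0.7 -0.5 -0.8] [-0.0001  0.0001 -0.0001] [-0.79  0.65 -0.03]
0.017 [-1.1  0.3 -1.2] [-0.0001  0.     -0.0001] [-0.81  0.68 -0.01]
0.0155 [-3.1 -1.1  5. ] [ 0.0002 -0.      0.0008] [-0.28  0.49  0.26]
17.9833 0.043959995403510026
```

The pin went in freely, with first contact near seat level. I'll press a little to seat the block, then lift and turn it.

```bash
python3 - <<'E'
from plan import *
az=50;r=down_rot(az,1);G=np.array([.5665,-.2185,0])
p=lambda z:tcp(down_grasp(G+up*z,az),r)
for z in(.0148,.014,.0132):
    manip.servo_line(p(z),vel=.02);F=manip.current_force();print(z,F.round(1),(manip.current_tool_pos()-p(z)).round(4),manip.current_wrist_torque().round(2))
    if F[2]>15: break
manip.sleep(.5);S=viewer.get_image('side')[:,:,::-1]
manip.servo_line(p(.08),vel=.08);manip.servo_line(p(.25),vel=.2)
print(manip.current_clock(),manip.current_finger_gap(),manip.current_q().round(2))
for az2 in(30,40,50,60,80):
  R_=up_rot(az2,1)
  for X in([.5,-.2],[.45,-.1],[.5,0]):
    k=manip.solve_ik(tcp(up_grasp([*X,.38],az2),R_),R_.as_quat());print(az2,X,None if k is None else k.round(2).tolist())
E
```

```text
0.0148 [-4.8 -1.6 10.9] [ 0.0002 -0.      0.0015] [0.08 0.52 0.43]
0.014 [-8.8 -2.7 15.3] [ 0.0002 -0.      0.0023] [0.56 0.43 0.69]
21.0083 0.04387316305459733 [ 1.28  0.51 -0.66  1.79 -0.68  1.04  0.38]
30 [0.5, -0.2] [1.66, 1.44, -0.88, 2.08, -1.27, 1.37, -1.62]
30 [0.45, -0.1] [1.47, 1.33, -0.66, 2.29, -1.37, 1.57, -1.29]
30 [0.5, 0] [1.48, 1.68, -0.93, 2.33, -1.4, 1.14, -1.1]
40 [0.5, -0.2] [1.43, 1.25, -0.65, 1.98, -1.32, 1.67, -1.74]
40 [0.45, -0.1] [1.21, 1.17, -0.43, 2.21, -1.38, 1.85, -1.42]
40 [0.5, 0] [1.4, 1.53, -0.88, 2.25, -1.33, 1.27, -1.34]
50 [0.5, -0.2] [1.21, 1.16, -0.43, 1.88, -1.35, 1.93, -1.84]
50 [0.45, -0.1] [1.19, 1.15, -0.43, 2.12, -1.3, 1.87, -1.6]
50 [0.5, 0] [1.15, 1.28, -0.65, 2.17, -1.38, 1.62, -1.48]
60 [0.5, -0.2] [1.41, 1.32, -0.75, 1.77, -1.1, 1.72, -2.11]
60 [0.45, -0.1] [1.15, 1.15, -0.43, 2.02, -1.22, 1.91, -1.75]
60 [0.5, 0] [0.91, 1.15, -0.43, 2.08, -1.39, 1.88, -1.6]
80 [0.5, -0.2] [1.35, 1.43, -0.88, 1.55, -0.9, 1.83, -2.46]
80 [0.45, -0.1] [1.3, 1.33, -0.76, 1.82, -0.93, 1.78, -2.2]
80 [0.5, 0] [1.19, 1.4, -0.87, 1.86, -0.98, 1.58, -2.12]
```

```bash
python3 - <<'E'
from plan import *
for z in(.45,.52,.6):
 for az2 in(20,40,60,80):
  R_=up_rot(az2,1)
  for X in([.5,-.2],[.55,-.1],[.6,.05]):
    k=manip.solve_ik(tcp(up_grasp([*X,z],az2),R_),R_.as_quat());
    if k is not None: print(z,az2,X,k.round(2).tolist(),np.abs(k-manip.current_q()).max().round(2))
E
```

```text
0.45 20 [0.5, -0.2] [1.97, 1.89, -1.32, 2.24, -1.12, 0.69, -1.65] 2.02
0.45 20 [0.55, -0.1] [0.92, 0.99, -0.43, 2.31, 4.31, 2.0, -1.26] 4.99
0.45 20 [0.6, 0.05] [0.68, 1.09, -0.65, 2.32, 4.1, 1.95, -0.99] 4.77
0.45 40 [0.5, -0.2] [1.59, 1.22, -0.87, 2.04, -1.32, 1.5, -1.85] 2.22
0.45 40 [0.55, -0.1] [1.55, 1.46, -1.1, 2.12, -1.32, 1.17, -1.69] 2.07
0.45 40 [0.6, 0.05] [1.36, 1.82, -1.32, 2.17, -1.4, 0.77, -1.34] 1.72
0.45 60 [0.5, -0.2] [1.42, 1.19, -0.78, 1.83, -1.19, 1.73, -2.16] 2.54
0.45 60 [0.55, -0.1] [1.24, 1.17, -0.77, 1.91, -1.31, 1.66, -1.99] 2.37
0.45 60 [0.6, 0.05] [1.19, 1.43, -1.09, 1.98, -1.28, 1.22, -1.83] 2.21
0.45 80 [0.5, -0.2] [1.35, 1.29, -0.88, 1.61, -1.01, 1.84, -2.49] 2.87
0.45 80 [0.55, -0.1] [1.28, 1.38, -1.03, 1.68, -0.97, 1.61, -2.43] 2.81
0.45 80 [0.6, 0.05] [1.07, 1.4, -1.06, 1.75, -1.08, 1.43, -2.23] 2.61
0.52 20 [0.5, -0.2] [1.19, 0.78, -0.43, 2.3, 4.39, 1.96, -1.57] 5.06
0.52 20 [0.55, -0.1] [0.9, 0.78, -0.43, 2.37, 4.16, 2.0, -1.42] 4.84
0.52 20 [0.6, 0.05] [0.65, 0.86, -0.65, 2.37, 3.91, 1.96, -1.15] 4.58
0.52 40 [0.5, -0.2] [1.72, 1.22, -1.09, 2.08
[... 725 characters left out ...]
] 4.67
0.6 20 [0.6, 0.05] [0.23, 0.5, -0.21, 2.41, 3.55, 2.01, -1.58] 4.23
0.6 40 [0.5, -0.2] [1.81, 1.21, -1.31, 2.1, -1.37, 1.19, -2.07] 2.45
0.6 40 [0.55, -0.1] [0.98, 0.61, -0.43, 2.2, 4.34, 1.93, -1.9] 5.02
0.6 40 [0.6, 0.05] [0.42, 0.55, -0.21, 2.27, 3.98, 1.98, -1.79] 4.66
0.6 60 [0.5, -0.2] [1.51, 0.94, -0.92, 1.88, -1.38, 1.72, -2.33] 2.71
0.6 60 [0.55, -0.1] [1.53, 1.25, -1.31, 1.96, -1.24, 1.24, -2.27] 2.64
0.6 60 [0.6, 0.05] [0.49, 0.63, -0.21, 2.06, 4.29, 2.01, -2.04] 4.96
0.6 80 [0.5, -0.2] [1.28, 0.95, -0.76, 1.67, -1.33, 2.0, -2.57] 2.95
0.6 80 [0.55, -0.1] [1.19, 0.97, -0.87, 1.74, -1.35, 1.81, -2.47] 2.84
0.6 80 [0.6, 0.05] [1.15, 1.24, -1.26, 1.81, -1.21, 1.32, -2.37] 2.75
```

```bash
python3 - <<'E'
from plan import *
r=down_rot(50,1)
try: manip.servo_line(tcp(down_grasp([.54,-.2185,.38],50),r),vel=.2)
except manip.PlanningError as e: print(e)
q0=manip.current_q();R_=up_rot(60,1);P=tcp(up_grasp([.5,-.2,.52],60),R_)
k=manip.solve_ik(P,R_.as_quat());print(q0.round(2),k.round(2))
for s in np.linspace(0,1,4)[1:]:
    manip.movej(q0+(k-q0)*s);print(manip.current_tool_pos().round(3),manip.current_force().round(1))
manip.sleep(1)
print(manip.current_clock(),manip.current_finger_gap(),manip.current_tool_pos()-P)
o=np.zeros((600,800,3),np.uint8)
S=viewer.get_image('side')[:,:,::-1];T=viewer.get_image('top')[:,:,::-1]
for i,(n,I) in enumerate((('side',S),('top',T))):
    cv2.imwrite(f'pics/{n}5.png',I);u=proj(n,[.5,-.2,.5]).astype(int);print(u);u=np.clip(u,[66,50],[573,349])
    o[:300,400*i:400*i+400]=cv2.resize(I[u[1]-50:u[1]+50,u[0]-66:u[0]+67],(400,300),interpolation=cv2.INTER_CUBIC)
    o[300:550,400*i:400*i+400]=cv2.resize(I,(400,250))
cv2.imwrite('pics/c5.png',o)
E
```

```text
[ 1.36  0.33 -0.67  1.71 -0.71  1.27  0.26] [ 1.32  0.97 -0.65  1.87 -1.37  1.88 -2.18]
[ 0.531 -0.146  0.419] [-0.4 -0.3 -1.3]
[ 0.518 -0.139  0.461] [-0.7 -0.4 -0.6]
[ 0.504 -0.192  0.488] [ 0.3  0.4 -2.5]
25.225 0.043673521374898154 [-1.02367911e-05 -2.26726793e-05 -2.92120188e-05]
[252 167]
[450 186]
```

View pics/c5.png

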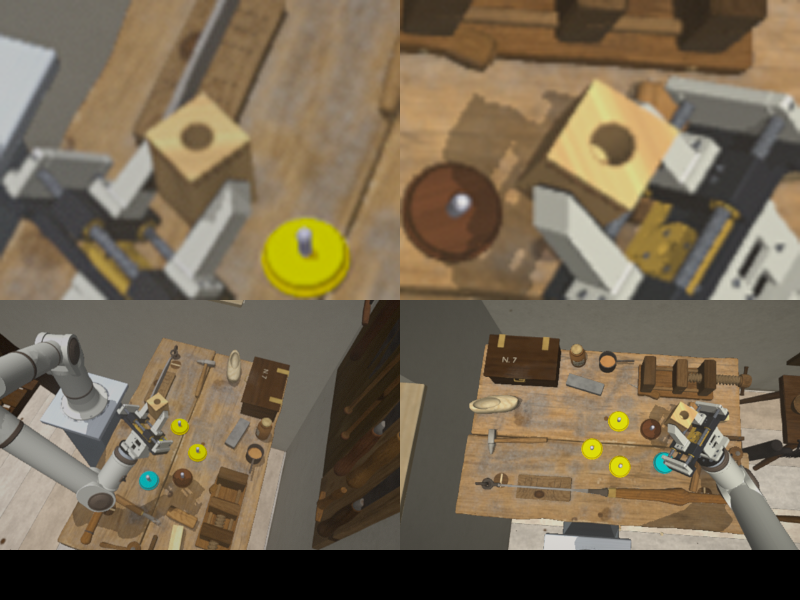

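The side crop's hole at (197,135) and the top crop's at (612,145) show the bore facing up, held, with everything else undisturbed. One check of the tilt by triangulating the face corners:

```bash
python3 - <<'E'
from plan import *
us=np.array([252,167])-[66,50];ut=np.array([450,186])-[66,50]
side=np.array([[145,135],[203,93],[254,143],[196,184],[197,135]])*[133/400,1/3]+us
top=np.array([[598,79],[682,138],[630,211],[546,152],[613,145]])-[400,0];top=top*[133/400,1/3]+ut
def tri(a,b):
    (e1,d1),(e2,d2)=ray('side',a),ray('top',b)
    s=np.linalg.lstsq(np.c_[d1,-d2],e2-e1,rcond=None)[0];return (e1+d1*s[0]+e2+d2*s[1])/2,np.linalg.norm(e1+d1*s[0]-e2-d2*s[1])
print(tri(side[4],top[4]))
TP=np.array([plane('top',x,.52) for x in top[:4]]);SP=np.array([plane('side',x,.52) for x in side[:4]]);print(TP.round(4),SP.round(4),sep='\n')
X=[]
for a in side[:4]:
    c=min((tri(a,b) for b in top[:4]),key=lambda t:t[1]+abs(t[0][2]-.52));X.append(c[0]);print(c[0].round(4),c[1].round(4))
X=np.array(X);n=np.linalg.svd(X-X.mean(0))[2][2];print('normal',n,np.degrees(np.arccos(abs(n[2]))))
E
```

```text
(array([ 0.50000596, -0.20078691,  0.51844041]), np.float64(0.001479017991410096))
[[ 0.5295 -0.1938  0.52  ]
 [ 0.5043 -0.2317  0.52  ]
 [ 0.4691 -0.2084  0.52  ]
 [ 0.4937 -0.1707  0.52  ]]
[[ 0.4721 -0.211   0.52  ]
 [ 0.4934 -0.1719  0.52  ]
 [ 0.5349 -0.1959  0.52  ]
 [ 0.5132 -0.2332  0.52  ]]
[ 0.4703 -0.2092  0.5164] 0.0011
[ 0.4935 -0.1712  0.5192] 0.001
[ 0.5323 -0.1942  0.5155] 0.0033
[ 0.5086 -0.2319  0.5143] 0.0066
normal [ 0.03186469 -0.07347791  0.99678766] 4.593722129662734
```

The hole triangulates to within about 2 mm of the commanded point, so the block hasn't slipped noticeably in the grip. The 4.6° tilt from the corners is within hand-picked corner noise. Handing in.

```bash
python3 -c "
from h import *
print(manip.current_clock(),abs(manip.current_joint_velocities()).max(),manip.current_gripper_force());print(manip.hand_in())"
```

```text
25.325 0.002159051845405762 34.999616676941514
the job is handed in; nothing more can be done
None
```

The block went fully onto the pin, was lifted off and turned end over end, and I handed the job in at 25.3 s with the gripper holding it still, hole up, underside about 45 cm above the bench.

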